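# Pulse the coffee grinder with its twist lid

## Task

Put the grinder's twist lid (the one with the bar grip and two lugs) into the mouth of the coffee grinder, fully home, and turn it clockwise only half way to its lock, so that the bar grip lines up with the single narrow mark on the rim; do not let it click into the lock. The lid is thin brittle ceramic: pinch and press it gently, and leave the other things where they are. A spring turns the lid back if it is let go, so finish while still holding the lid's grip at the half-way mark.

Things in the scene. Friction and masses are not known exactly. Their poses are not given: they have to be found in the camera images.
- lid: the grinder's twist lid, white ceramic, about 150 g, lying right way up on its plug. Origin: centre of the plug's underside, z up through the grip. Plug 58 mm across, 15 mm tall (foot tapered to 52 mm); on it a cap 86 mm across (z 15 to 22 mm). It cracks if pressed on the grinder with more than 35 N. The same after half a turn
- lid_grip (a point): centre of the lid's upright bar grip, 37 mm above the lid's origin: bar 54 mm long along the lid's x (over the lugs), 14 mm thick along y, z 22 to 52 mm above the lid's origin. It cracks when the fingers' forces on it add up to more than 60 N (30 N a finger); 10 to 15 N a finger is ample
- lid_lug (a point): tip of one of the lid's two facing lugs (the other is at -x): they stick out of the plug along the lid's +x and -x to 37 mm from the axis, 14 mm wide along y, z 1 to 6.5 mm above the lid's origin
- grinder: steel coffee grinder, fixed upright cylinder 100 mm across (foot 112 mm), 110 mm tall, open on top. Origin: centre of its underside, z up; notches for the lugs along its +x and -x. Black marks on the rim, 45 to 50 mm from the axis, the same on both sides: a wide one at each notch (entry), a single narrow one half way, a pair of narrow ones at the lock
- mouth (a point): centre of the grinder's mouth at rim height, 110 mm up: bore 62 mm across in a flange 6 mm thick, notches 19 mm wide reaching 40 mm from the axis, 30 mm deep hollow below. The lid goes straight down, lugs in the notches, until its cap rests on the rim (lid origin then 15 mm below this point), then turns only clockwise seen from above
- half_mark: the single narrow half-way marks on the grinder's rim. A frame at the grinder's origin, turned 0.70 rad clockwise (seen from above) from the grinder's x: its x axis is the line that the lid's bar (lid x, either way round) must reach
- spring_ring (a joint): hidden sprung ring in the grinder, rad, 0 at rest, grows clockwise: after about 0.1 rad of free play the lid's lugs push it round; it resists with about 0.03 N m at first and 0.07 N m half way, and turns the lid back when let go
- lock_pawl (a joint): hidden spring pawl of the lock in the grinder, m: 0 at rest, grows when a lug pushes it outwards on the way into the lock (the click): a lug meets it about 1.1 rad clockwise from the entry and is locked at 1.4 rad
- jar_lid: round stoneware storage-jar lid, 80 mm across, 41 mm tall, with a round mushroom knob and no lugs: it does not belong to the grinder; origin at the centre of its underside
- mug: blue mug, 80 mm across, 90 mm tall, right of the table; origin at the centre of its underside
- jam_jar: closed amber jam jar, 68 mm across, 100 mm tall; origin at the centre of its underside
- coffee_tin: closed dark tin, 90 mm across, 130 mm tall; origin at the centre of its underside
- bowl: white bowl, 130 mm across, 60 mm tall; origin at the centre of its underside
- spoon: metal spoon with a wooden handle lying on the table; origin on its underside
- jar: open white stoneware jar, 84 mm across, 80 mm tall; origin at the centre of its underside
There are look-alikes about, which are no part of the job. What is shaped like the lid but brown, green or pink is not meant.

How it is judged:
By the outcome, as a careful person would: the job done as asked, in the order asked, and still so for the second after the job is handed in, while the arm keeps its last pose, push and grip.
It also fails if it takes over 45 s, if anything falls off the work surface, if the arm or the gripper's body presses on something with over 40 N, if the wrist force passes 120 N, or if a joint passes its speed limit or range.

## Robot

A 6-joint arm with a two-finger parallel gripper is mounted at the origin on the work surface. World frame = base frame: x ahead of the robot, y to its left, z up, the work surface at z = 0. Lengths are in mm, angles in rad, forces in N, time in s.
With the tool pointing down it reaches from about 250 to 725 mm from the base axis. Payload 9.7 kg.
Tool frame: the origin (TCP) lies midway between the tips of the shut fingers; the grasp point (between the pads) lies 19 mm behind it; z points along the fingers, y is the line along which they close (so a half turn about z gives the same grasp; the last joint's range is limited). The gripper opens to 85 mm and grips with 20 to 120 N. Pads are 22 mm wide; open, the fingers measure 114 mm over their backs; the gripper's body (76 mm by 85 mm) begins 54 mm behind the grasp point. The pads swing forward as they close: fully open they stand 13 mm farther back than shut.
Start: joints at [1.243, 0.087, 0.176, 1.66, 0, 1.571], TCP at [177.076, 520.712, 231.284] pointing down, gripper open.
Joint ranges: [-3.13, 3.13], [-0.85, 1.81], [-1.15, 1.24], [-2.2, 2.28], [-1.44, 1.52], [-3.14, 3.14]. Speed limits (rad/s): [2.22, 2.22, 2.57, 3.14, 3.14, 3.14].

## Interface

Orientations are given as a rotation vector (axis times angle).
In Python, from plant import robot gives the robot as it stands.
- The arm moves only by the tool send_rows, never from a script. Its argument "deltas" is a list of rows, each a list of 3 entries, a list of its own where there are three numbers: the turn, a rotation vector about the tool's x, y, z in degrees, then the shift along the tool's x, y, z in mm, then the finger opening in mm, from 0 to 85.4. In form: [[[ax, ay, az], [dx, dy, dz], hand], ...]. A call has exactly 10 rows; each row is the pose to reach, as a shift and turn from the pose commanded when the call began, along the tool's axes at that moment; what a row does not reach only later rows make up. A row lasts 1/10 s, in which the tool goes at most 50 mm and 8.59 degrees, less where a joint would pass 70% of its speed; a pose out of reach is approached as far as the arm can. A call with a gripper value outside its range is refused whole. The fingers move at their own pace and stop on an object; "grip_force" is the grip in N (left out, the last holds). Time passes only in rows, so rows that repeat a pose let the fingers close, or fill a call up. It gives the time, the measured TCP pose, the force, the opening and the grip force at its end, in the units of the state.
- robot.read_state(): the state, without advancing time (a new reading comes with each control period).
- robot.grab_frame(name): name is "side" or "top"; returns a dict with "img" (384x512x3 uint8, blue, green, red), "z_map" (384x512 float32, mm along the optical axis (not along the pixel's ray), 0 where there is no reading), "fx", "fy", "cx", "cy" (pixels), "R" (3x3) and "t" (3): a world point X has camera coordinates R X + t. Camera axes: x right, y down, z forward; pixel columns grow to the right and rows downward; lengths in mm; the calibration is good to about 2 mm. A picture is of the moment at which its call begins.
- robot.job_done(): hands the job in; it is judged then, once.
The state is a dict: "t": time; "qpos": joint angles; "qvel": joint speeds; "tau": joint torques, N m; "ee_pos": TCP position; "orientation": TCP orientation; "wrist_force": force on the tool from outside, world axes, zero at the start; "moment": the same for the moment, N m; "width": opening from 0.0 (shut) to 1.0 (fully open); "finger_force": force on a finger pad.
Only numpy, scipy, OpenCV 4.12 (cv2) and the standard library are available. Lean on these libraries where they do the work, as an engineer would, in place of code of your own. Each camera call takes 0.05 s, during which the arm holds its last target. There are 200 camera calls.

## Working session

There is one attempt and no reset: what is moved stays moved. The work goes in short steps, Python scripts to look and compute and a tool call to move; the robot and the scene stay as the last step left them, time stands still between calls to the robot, and variables do not carry over. Pictures are saved under pics/ and viewed, at most 10 in all, crops included, and the job is handed in when it is done.

Besides the shell and the picture viewer there is one more tool, called as name(argument=value, ...) on one line, values as JSON. send_rows: Moves the arm, as the interface text tells. Its arguments: {"type":"object","properties":{"deltas":{"type":"array"},"grip_force":{"type":"number"}},"required":["deltas"]}

```bash
mkdir -p pics; ls; python3 - <<'E'
from plant import robot
import cv2,numpy as np
s=robot.read_state(); print(s)
for n in("top","side"):
    f=robot.grab_frame(n); cv2.imwrite(f"pics/{n}0.png",cv2.resize(f["img"],(768,576))); np.savez(f"{n}0.npz",**f)
    print(n,f["fx"],f["cx"],f["cy"],f["R"],f["t"])
E
```

```text
pics
{'t': 0.0, 'qpos': array([ 1.24303355e+00,  8.74584362e-02,  1.75110750e-01,  1.65980263e+00,
       -1.42587098e-06,  1.57080632e+00]), 'qvel': array([ 5.34496099e-05,  4.77551548e-04,  6.18169329e-04,  7.00231014e-05,
       -3.09465986e-03,  1.27226163e-03]), 'tau': array([-1.69666869e-04, -5.20388567e+01,  4.64805114e+01,  1.63569627e-02,
        1.37831626e-05,  6.21069532e-06]), 'ee_pos': array([176.98268935, 520.4946124 , 230.57197537]), 'orientation': array([-5.12526658e-01, -3.09928014e+00,  2.09857229e-03]), 'wrist_force': array([ 0.12107829,  0.0317985 , -0.27272233]), 'moment': array([ 0.01141297, -0.03602561, -0.02543474]), 'finger_force': 0.0, 'width': 1.0048303649606245}
top 364.0759836772474 256.7654973495152 196.93568571329536 [[ 0.01204071 -0.99988629 -0.00907915]
 [-0.9979724  -0.01144915 -0.06260992]
 [ 0.06249886  0.00981461 -0.99799678]] [   7.02688347  539.31185718 1024.37687714]
side 401.413092247596 253.40994656386937 195.0682441410294 [[ 0.79879022 -0.60142518  0.01489745]
 [-0.2807128  -0.39450528 -0.87496623]
 [ 0.53210384  0.69473257 -0.48395471]] [-426.76851345  263.18623623  913.14742033]
```

View pics/top0.png

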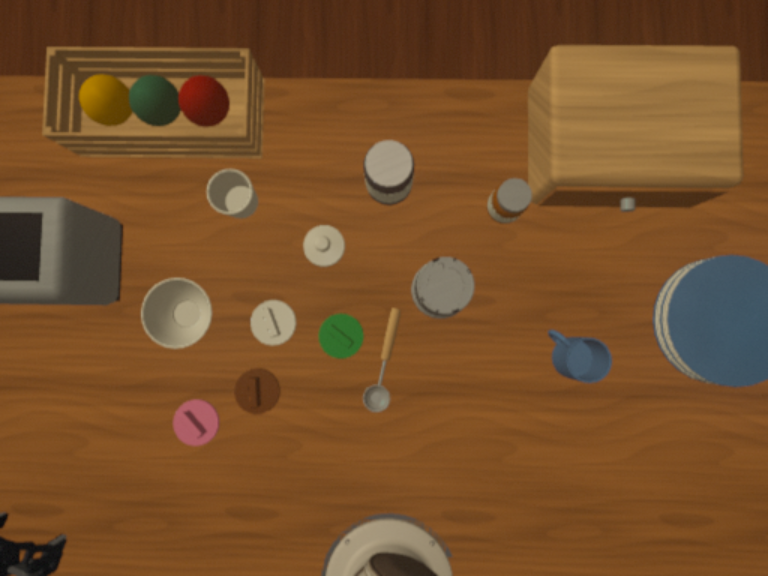

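View pics/side0.png

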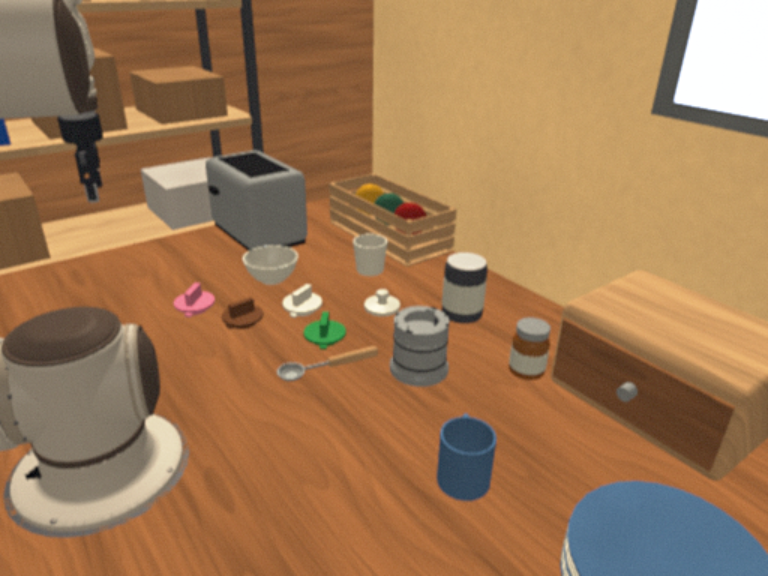

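The top view (768x576 px) shows the white bar lid at (273,323) and the grinder at (443,287). The look-alikes are green (341,335), brown (257,390), pink (195,422) and the round-knob lid (323,245). The side view shows the white lid at (302,300) with a lug at (293,314), and the grinder at (420,345) with its open top at (420,322).

```bash
cat > h.py <<'E'
import numpy as np,cv2
def load(n): return dict(np.load(n))
def cloud(f):
    v,u=np.mgrid[0:384,0:512]; z=f["z_map"]
    c=np.stack([(u-f["cx"])/f["fx"]*z,(v-f["cy"])/f["fy"]*z,z],-1)
    return (c-f["t"])@f["R"]           # world points
def proj(f,X):
    c=np.atleast_2d(X)@f["R"].T+f["t"]; return np.c_[c[:,0]/c[:,2]*f["fx"]+f["cx"],c[:,1]/c[:,2]*f["fy"]+f["cy"]]
def rectify(f,xc,yc,z,half,ppm):        # plane z=const seen as an ortho picture: cols = -y, rows = -x
    n=int(2*half*ppm); r,c=np.mgrid[0:n,0:n]
    X=np.stack([xc+half-r/ppm,yc+half-c/ppm,np.full(r.shape,z)],-1).reshape(-1,3)
    p=proj(f,X).astype(np.float32).reshape(n,n,2)
    return cv2.remap(f["img"],p,None,cv2.INTER_CUBIC)
def circ(P):
    A=np.c_[2*P,np.ones(len(P))]; s=np.linalg.lstsq(A,(P**2).sum(1),rcond=None)[0]
    return s[0],s[1],np.sqrt(s[2]+s[0]**2+s[1]**2)
E
python3 - <<'E'
from h import *
for n,lid,gr in(("top0.npz",(182,215),(295,191)),("side0.npz",(201,200),(280,215))):
    f=load(n);W=cloud(f);img=f["img"].astype(int)
    table=W[np.abs(W[...,2])<15]; print(n,"table z",np.median(table[:,2]))
    for nm,(u,v),h in(("lid",lid,22),("gr",gr,40)):
        p=W[v-h:v+h,u-h:u+h].reshape(-1,3); c=img[v-h:v+h,u-h:u+h].reshape(-1,3)
        if nm=="lid":
            m=(p[:,2]>12)&(p[:,2]<80)&(c.min(1)>90); p=p[m]
            print(nm,len(p),np.histogram(p[:,2],np.arange(12,70,4)),np.median(p,0))
            t=p[p[:,2]>38]; print(" bar",len(t),t.mean(0),np.percentile(t[:,2],[5,50,95]))
            if len(t)>4: 
                print(cv2.minAreaRect(t[:,:2].astype(np.float32)));e=np.linalg.eigh(np.cov(t[:,:2].T))[1][:,1];print(" ang",np.arctan2(e[1],e[0]))
            k=p[(p[:,2]<30)]; print(" cap",cv2.minEnclosingCircle(k[:,:2].astype(np.float32)),k.mean(0))
        else:
            m=(p[:,2]>100)&(p[:,2]<120);q=p[m]; print(nm,len(q),np.percentile(q[:,2],[5,50,95]),cv2.minEnclosingCircle(q[:,:2].astype(np.float32)),q.mean(0))
E
```

```text
top0.npz table z -0.11905589338679115
lid 675 (array([  1, 100, 400,  72,   1,   1,   0,   0,   4,  47,  49,   0,   0,
         0]), array([12, 16, 20, 24, 28, 32, 36, 40, 44, 48, 52, 56, 60, 64, 68])) [487.27120658 224.2794882   22.32907627]
 bar 100 [486.91515178 226.58197199  51.77713737] [48.41592566 51.94483539 54.63541153]
((486.8597412109375, 227.1976318359375), (52.913734436035156, 14.583697319030762), 21.356477737426758)
 ang -2.7660694952378675
 cap ((487.02630615234375, 226.86990356445312), 42.627769470214844) [486.3621769  225.52250343  21.86088165]
gr 645 [106.64758862 109.58017232 112.59383521] ((554.470703125, -90.99140930175781), 49.96324157714844) [554.12852032 -90.54364943 109.59974023]
side0.npz table z -1.2739677768364213
lid 486 (array([ 24,  99, 125,  19,  30,  30,  25,  28,  30,  53,  14,   7,   2,
         0]), array([12, 16, 20, 24, 28, 32, 36, 40, 44, 48, 52, 56, 60, 64, 68])) [485.97007678 222.31467391  23.23489504]
 bar 149 [490.35528065 277.34053128  47.4654431 ] [39.26058412 48.22862245 56.67460056]
((498.3044128417969, 276.79986572265625), (142.94235229492188, 64.82024383544922), 86.04509735107422)
 ang 1.4774097319484174
 cap ((499.2774658203125, 305.88232421875), 127.2561264038086) [484.8222809  233.37579465  20.70303438]
gr 591 [101.54861372 108.28155417 117.25298651] ((626.9697875976562, -40.87777328491211), 142.12310791015625) [598.02023823 -76.45696062 108.26738146]
```

```bash
python3 - <<'E'
from h import *
ims=[]
for n in("top0.npz","side0.npz"):
    f=load(n);W=cloud(f).reshape(-1,3);g=f["img"].reshape(-1,3).astype(int)
    b=W[(np.hypot(W[:,0]-487,W[:,1]-227)<50)&(W[:,2]>47)&(W[:,2]<57)&(g.min(1)>90)]
    print(n,"bar",len(b),cv2.minAreaRect(b[:,:2].astype(np.float32)),np.median(b[:,2]))
    q=W[(np.hypot(W[:,0]-554,W[:,1]+91)<60)&(W[:,2]>107)&(W[:,2]<114)]
    print(" gr",len(q),cv2.minEnclosingCircle(q[:,:2].astype(np.float32)),np.median(q[:,2]))
    ims+= [rectify(f,554.4,-91,110,65,3),rectify(f,487,227,22,65,3)]
    pol=np.arange(0,2*np.pi,np.pi/180)
    X=np.array([[[554.4+r*np.cos(a),-91+r*np.sin(a),110] for a in pol] for r in(46.5,47.5,48.5)]).reshape(-1,3)
    p=proj(f,X).astype(np.float32).reshape(3,-1,2); I=cv2.cvtColor(cv2.remap(f["img"],p,None,cv2.INTER_LINEAR),cv2.COLOR_BGR2GRAY).mean(0)
    print(" dark at deg:",[(i,int(I[i])) for i in range(0,360) if I[i]<0.8*np.median(I) and I[i]==I[np.arange(i-3,i+4)%360].min()])
cv2.imwrite("pics/rect.png",cv2.resize(np.vstack([np.hstack(ims[:2]),np.hstack(ims[2:])]),(600,600)))
E
```

```text
top0.npz bar 99 ((486.8574523925781, 227.1844940185547), (52.91151809692383, 14.437929153442383), 21.674175262451172) 51.95827754760452
 gr 596 ((554.5321044921875, -90.98063659667969), 49.90227127075195) 109.73374527266304
 dark at deg: [(24, 59), (122, 86), (123, 86), (163, 87), (200, 76), (204, 76), (298, 89), (304, 92), (340, 78)]
side0.npz bar 42 ((487.5843200683594, 222.17124938964844), (55.74782180786133, 17.68219757080078), 13.780134201049805) 50.04941839025048
 gr 302 ((552.7015991210938, -93.34449005126953), 51.33308792114258) 108.8735833565332
 dark at deg: [(18, 97), (121, 104), (122, 104), (162, 116), (203, 77)]
```

View pics/rect.png

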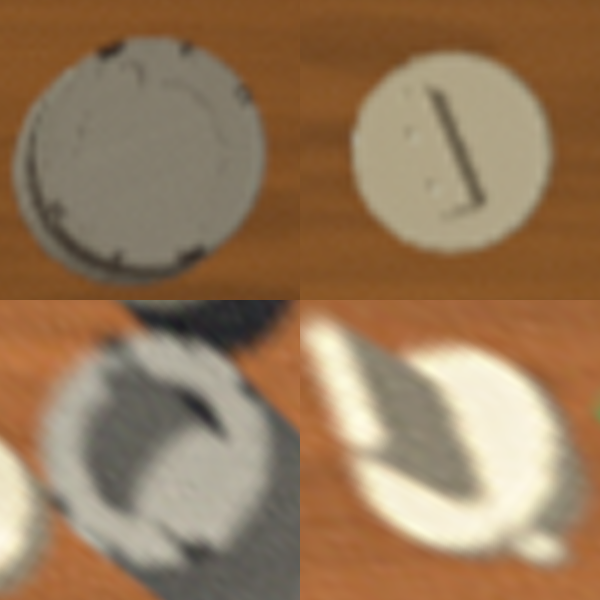

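The rectified pictures show the grinder's wide marks at about 23° and 202°, the single marks at about 340° and 163°, and the paired marks at about 301° and 122°. The white lid's bar lies at about 21.6°, with a lug below it in the side view. Next I refine the mark angles and check the lid's bar direction.

```bash
python3 - <<'E'
from h import *
from scipy.optimize import minimize
a=np.radians(np.arange(0,360,1.0))
def I(f,cx,cy):
    X=np.array([[[cx+r*np.cos(t),cy+r*np.sin(t),110] for t in a] for r in(46.5,47.5,48.5)]).reshape(-1,3)
    return cv2.cvtColor(cv2.remap(f["img"],proj(f,X).astype(np.float32).reshape(3,-1,2),None,cv2.INTER_LINEAR),cv2.COLOR_BGR2GRAY).mean(0)
f=load("top0.npz")
for cx in(553.5,554.5,555.5):
  for cy in(-92,-91,-90):
    i=I(f,cx,cy); i=np.clip(i,0,120)
    best=[]
    for th in np.arange(14,30,.25):
        s=0
        for o in(0,180):
            for d,w in((0,5.5),(-40.1,1.8),(-77,1.5),(-83.4,1.5)):
                k=np.arange(-w,w+.1,.5)+th+d+o; s+=np.interp(k%360,np.arange(360),i,period=360).mean()
        best.append((s,th))
    print(cx,cy,min(best))
E
```

```text
553.5 -92 (np.float64(678.9866459627328), np.float64(22.0))
553.5 -91 (np.float64(681.1383799171844), np.float64(22.0))
553.5 -90 (np.float64(701.527924430642), np.float64(22.0))
554.5 -92 (np.float64(693.2526138716357), np.float64(22.0))
554.5 -91 (np.float64(701.7972826086958), np.float64(22.0))
554.5 -90 (np.float64(724.9974378881989), np.float64(21.5))
555.5 -92 (np.float64(723.8257246376812), np.float64(21.75))
555.5 -91 (np.float64(734.0826863354039), np.float64(21.5))
555.5 -90 (np.float64(756.0814958592134), np.float64(21.0))
```

send_rows(deltas=[[[0,0,-8],[0,0,0],45],[[0,0,-16],[0,0,0],45],[[0,0,-24],[0,0,0],45],[[0,0,-32],[0,0,0],45],[[0,0,-40],[0,0,0],45],[[0,0,-40],[0,0,0],45],[[0,0,-40],[0,0,0],45],[[0,0,-40],[0,0,0],45],[[0,0,-40],[0,0,0],45],[[0,0,-40],[0,0,0],45]], grip_force=20)

```text
t: 1.1
ee_pos: [177.1, 520.7, 231.3]
orientation: [0.577, -3.088, 0.0]
wrist_force: [-0.0, 0.0, 0.3]
width: 0.527
finger_force: 0.0
```

send_rows(deltas=[[[0,0,0],[-11,-23,6],45],[[0,0,0],[-31,-66,17],45],[[0,0,0],[-51,-108,28],45],[[0,0,0],[-71,-150,39],45],[[0,0,0],[-91.5,-193,50],45],[[0,0,0],[-112,-235,61],45],[[0,0,0],[-132,-278,72],45],[[0,0,0],[-152,-320,83],45],[[0,0,0],[-172,-362,94],45],[[0,0,0],[-183,-385.5,100],45]])

```text
t: 2.1
ee_pos: [488.8, 225.0, 130.3]
orientation: [0.574, -3.088, 0.001]
wrist_force: [0.2, 1.0, -0.3]
width: 0.524
finger_force: 0.0
```

```bash
python3 - <<'E'
from plant import robot
from scipy.spatial.transform import Rotation as R
import numpy as np
s=robot.read_state(); M=R.from_rotvec(s["orientation"]).as_matrix()
print(s["qpos"].round(3),s["ee_pos"],np.degrees(np.arctan2(M[1,1],M[0,1])), M.T@(np.array([486.9,227.1,27.5])-s["ee_pos"]))
E
```

```text
[ 0.432  0.045 -0.064  1.463 -0.     0.064] [488.81400341 224.99950734 130.25613066] 111.05100646226867 [  0.96507129   2.6972046  102.75549421]
```

send_rows(deltas=[[[0,0,-0.4],[0,0,10],45],[[0,0,-0.4],[0,0,28],45],[[0,0,-0.4],[0,0,48],45],[[0,0,-0.4],[0,0,68],45],[[0,0,-0.4],[0,0,84],45],[[0,0,-0.4],[0,0,95],45],[[0,0,-0.4],[0,0,101],45],[[0,0,-0.4],[0,0,104],45],[[0,0,-0.4],[0,0,104],45],[[0,0,-0.4],[0,0,104],45]])

```text
t: 3.1
ee_pos: [487.5, 227.8, 28.0]
orientation: [-0.589, 3.085, 0.0]
wrist_force: [-0.4, -0.5, -0.2]
width: 0.527
finger_force: 0.0
```

```bash
python3 - <<'E'
from plant import robot
import cv2,numpy as np
s=robot.read_state(); print(s["ee_pos"],s["wrist_force"])
f=robot.grab_frame("side"); np.savez("side1.npz",**f)
g=robot.grab_frame("top"); np.savez("top1.npz",**g)
a=cv2.resize(f["img"][140:270,110:290],(792,572),interpolation=cv2.INTER_CUBIC)
cv2.imwrite("pics/s1.png",a)
E
```

```text
[487.53756096 227.81037112  28.00843236] [-0.44650451 -0.4983059  -0.21567643]
```

View pics/s1.png

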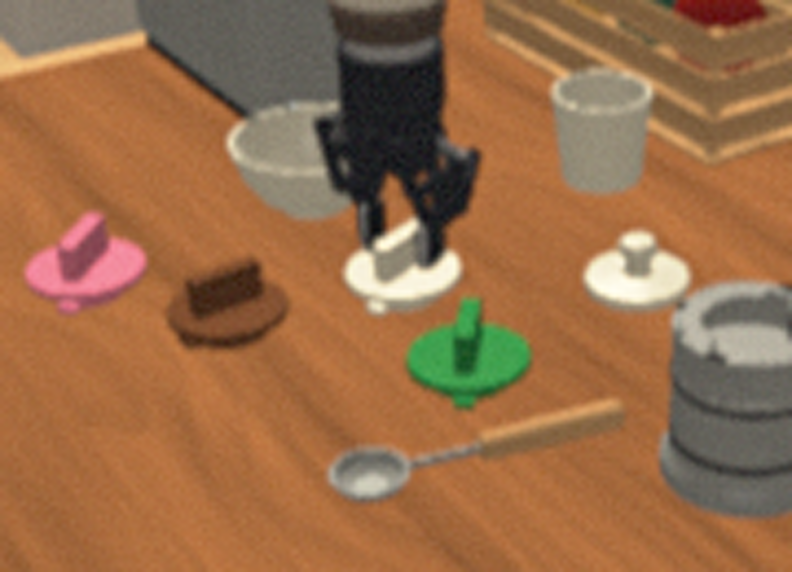

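The fingers straddle the white lid's bar, which is at crop px (400,250), so I close gently.

send_rows(deltas=[[[0,0,0],[0,0,0],35],[[0,0,0],[0,0,0],28],[[0,0,0],[0,0,0],22],[[0,0,0],[0,0,0],18],[[0,0,0],[0,0,0],16],[[0,0,0],[0,0,0],14],[[0,0,0],[0,0,0],12],[[0,0,0],[0,0,0],8],[[0,0,0],[0,0,0],5],[[0,0,0],[0,0,0],5]], grip_force=20)

```text
t: 4.2
ee_pos: [487.3, 227.5, 27.4]
orientation: [-0.589, 3.086, -0.0]
wrist_force: [1.1, -2.6, 2.1]
width: 0.163
finger_force: 19.9
```

```bash
python3 - <<'E'
from plant import robot
from h import *
s=robot.read_state(); print(s["ee_pos"],s["wrist_force"],s["finger_force"],s["width"],s["orientation"])
for n in("side","top"):
    f=robot.grab_frame(n); np.savez(n+"2.npz",**f); b=load(n+"1.npz")
    u,v=proj(f,[487,227,22])[0].astype(int)
    # lid shift on the image: white pixels in both, near bottom of cap
    for k,x in(("before",b),("after",f)):
        I=x["img"][v-20:v+24,u-24:u+24].astype(int); m=I.min(2)>120
        vv,uu=np.nonzero(m); print(n,k,m.sum(),uu.min(),uu.max(),vv.max(),uu.mean().round(2),vv.mean().round(2))
        W=cloud(x).reshape(-1,3); g=x["img"].reshape(-1,3).astype(int)
        q=W[(np.hypot(W[:,0]-487,W[:,1]-227)<55)&(W[:,2]>18)&(W[:,2]<26)&(g.min(1)>100)]
        print("   cap circle",cv2.minEnclosingCircle(q[:,:2].astype(np.float32)),len(q))
E
```

```text
[487.29092414 227.48298664  27.3657977 ] [ 1.11077755 -2.62105253  2.1306835 ] 19.937675893306732 0.1633298760447125 [-5.88914104e-01  3.08572504e+00 -2.71403040e-04]
side before 280 0 38 30 23.72 21.02
   cap circle ((486.70220947265625, 221.2544708251953), 43.32594680786133) 167
side after 283 0 38 30 23.52 20.87
   cap circle ((486.6360778808594, 223.74839782714844), 43.354373931884766) 182
top before 161 20 38 34 30.45 24.37
   cap circle ((486.43603515625, 226.30120849609375), 41.74479675292969) 192
top after 164 14 38 35 30.29 24.77
   cap circle ((486.3540344238281, 227.84776306152344), 42.07898712158203) 199
```

send_rows(deltas=[[[0,0,0],[0,0,-2],5],[[0,0,0],[0,0,-10],5],[[0,0,0],[0,0,-25],5],[[0,0,0],[0,0,-45],5],[[0,0,0],[0,0,-67],5],[[0,0,0],[0,0,-89],5],[[0,0,0],[0,0,-109],5],[[0,0,0],[0,0,-124],5],[[0,0,0],[0,0,-132],5],[[0,0,0],[0,0,-135],5]])

```text
t: 5.3
ee_pos: [487.4, 227.7, 163.3]
orientation: [-0.589, 3.085, 0.001]
wrist_force: [0.3, -0.9, -1.2]
width: 0.162
finger_force: 19.5
```

```bash
cat > go.py <<'E'
import sys,numpy as np
from plant import robot
from scipy.spatial.transform import Rotation as R
def show(x,y,z):
    s=robot.read_state(); M=R.from_rotvec(s["orientation"]).as_matrix()
    print("t",s["t"],"p",s["ee_pos"].round(2),"F",s["wrist_force"].round(1),"M",s["moment"].round(3),"ff",round(s["finger_force"],1),"w",round(s["width"],3))
    print("xaxis deg",np.degrees(np.arctan2(M[1,0],M[0,0])).round(2),"tilt",M[:2,2].round(4),"tool delta",(M.T@(np.array([x,y,z])-s["ee_pos"])).round(2),s["qpos"].round(3))
show(*map(float,sys.argv[1:]))
E
python3 go.py 554.2 -91.2 162.4
```

```text
t 5.3 p [487.42 227.75 163.25] F [ 0.3 -0.9 -1.2] M [-0.023  0.    -0.073] ff 19.5 w 0.162
xaxis deg -158.38 tilt [0.0009 0.0005] tool delta [  55.44 -321.12    0.74] [ 0.437  0.042 -0.003  1.525  0.     0.06 ]
```

send_rows(deltas=[[[0,0,-0.1],[2,-11,0],5],[[0,0,-0.1],[6,-37,0],5],[[0,0,-0.2],[13,-75,0],5],[[0,0,-0.2],[21,-120,0],5],[[0,0,-0.3],[29,-168,0],5],[[0,0,-0.3],[37,-216,0],5],[[0,0,-0.4],[45,-260,0],5],[[0,0,-0.4],[51,-294,0],5],[[0,0,-0.4],[54.5,-315,0],5],[[0,0,-0.4],[55.5,-321,0],5]])

```text
t: 6.3
ee_pos: [553.3, -94.0, 160.9]
orientation: [0.595, -3.083, -0.0]
wrist_force: [-0.8, 0.7, -2.2]
width: 0.16
finger_force: 19.8
```

```bash
python3 - <<'E'
from plant import robot
from h import *
f=robot.grab_frame("top");f=robot.grab_frame("top"); np.savez("top3.npz",**f); g=robot.grab_frame("side"); np.savez("side3.npz",**g)
u,v=proj(f,[554,-91,120])[0].astype(int);a=cv2.resize(f["img"][v-50:v+50,u-50:u+50],(400,400),interpolation=cv2.INTER_CUBIC)
u,v=proj(g,[554,-91,120])[0].astype(int);b=cv2.resize(g["img"][v-60:v+40,u-50:u+50],(400,400),interpolation=cv2.INTER_CUBIC)
cv2.imwrite("pics/c3.png",np.hstack([a,b]))
W=cloud(f).reshape(-1,3);c=f["img"].reshape(-1,3).astype(int)
q=W[(np.hypot(W[:,0]-554,W[:,1]+91)<60)&(W[:,2]>150)&(W[:,2]<162)&(c.min(1)>100)];print("cap",len(q),cv2.minEnclosingCircle(q[:,:2].astype(np.float32)),np.median(q[:,2]))
E
python3 go.py 554.2 -91.2 162.4
```

```text
cap 38 ((554.9512939453125, -61.57504653930664), 26.134920120239258) 155.3756212090393
t 6.45 p [553.32 -91.32 161.55] F [ 0.4  1.1 -1.8] M [ 0.016 -0.027 -0.019] ff 19.8 w 0.157
xaxis deg -158.02 tilt [-0.0014  0.0004] tool delta [-0.86 -0.21 -0.85] [-0.164  0.099  0.054  1.527  0.    -0.547]
```

View pics/c3.png

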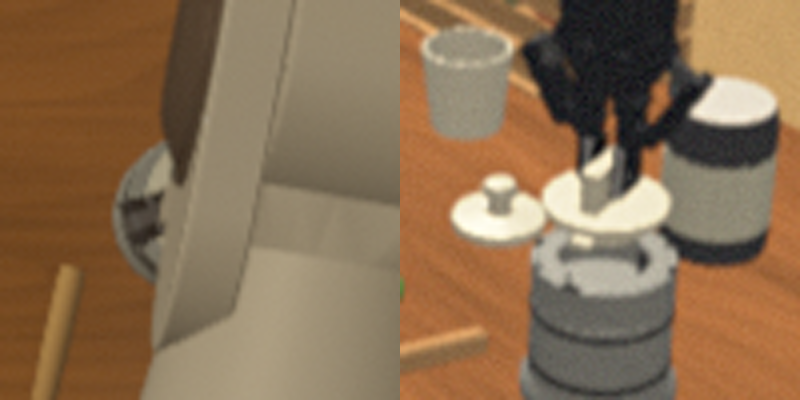

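The left crop (top camera) is mostly hidden by the arm. The right crop (side camera) shows the lid held level above the grinder, with its lug at px (580,242) heading for the notch near (570,285).

send_rows(deltas=[[[0,0,0],[-0.8,-0.2,2],5],[[0,0,0],[-0.8,-0.2,6],5],[[0,0,0],[-0.8,-0.2,11],5],[[0,0,0],[-0.8,-0.2,16],5],[[0,0,0],[-0.8,-0.2,20],5],[[0,0,0],[-0.8,-0.2,23],5],[[0,0,0],[-0.8,-0.2,25],5],[[0,0,0],[-0.8,-0.2,26],5],[[0,0,0],[-0.8,-0.2,26],5],[[0,0,0],[-0.8,-0.2,26],5]])

```text
t: 7.45
ee_pos: [554.8, -91.2, 136.4]
orientation: [-0.6, 3.084, -0.0]
wrist_force: [-0.6, 0.2, -1.6]
width: 0.16
finger_force: 19.8
```

```bash
python3 - <<'E'
from plant import robot
from h import *
g=robot.grab_frame("side"); np.savez("side4.npz",**g)
t=np.linspace(0,2*np.pi,400)
ring=lambda c,r,z:np.c_[c[0]+r*np.cos(t),c[1]+r*np.sin(t),np.full(400,z)]
u,v=proj(g,[554,-91,120])[0].astype(int); k=6
a=cv2.resize(g["img"][v-50:v+50,u-50:u+50],None,fx=k,fy=k,interpolation=cv2.INTER_CUBIC)
for r,z,c in((50,110,(0,0,255)),(43,130.5,(0,255,0))):
    p=((proj(g,ring((554.2,-91.2),r,z))-[u-50,v-50]+.5)*k).astype(int); cv2.polylines(a,[p.reshape(-1,1,2)],True,c,1)
cv2.imwrite("pics/c4.png",a)
E
python3 go.py 554.2 -91.2 122.4
```

```text
t 7.5 p [554.77 -91.25 136.48] F [ 0.3 -0.1 -1.7] M [-0.001 -0.004  0.017] ff 19.8 w 0.16
xaxis deg -157.99 tilt [ 0.0003 -0.    ] tool delta [ 0.51  0.26 14.08] [-0.163  0.101  0.008  1.478  0.    -0.547]
```

View pics/c4.png

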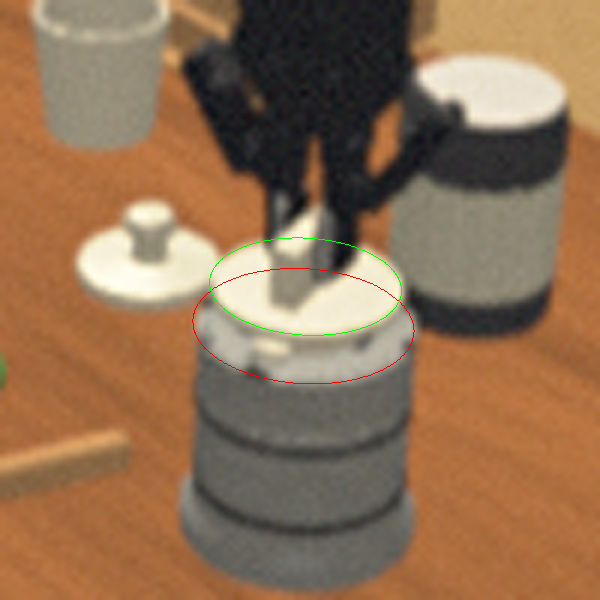

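The overlay's rim and cap circles match the image to within about 1 mm. The lug at px (272,348) points at the wide entry mark at (258,367). I go on down in small steps.

send_rows(deltas=[[[0,0,0],[0.3,0,0.5],5],[[0,0,0],[0.3,0,1],5],[[0,0,0],[0.3,0,1.5],5],[[0,0,0],[0.3,0,2],5],[[0,0,0],[0.3,0,2.5],5],[[0,0,0],[0.3,0,3],5],[[0,0,0],[0.3,0,3.5],5],[[0,0,0],[0.3,0,4],5],[[0,0,0],[0.3,0,4.5],5],[[0,0,0],[0.3,0,5],5]])

```text
t: 8.5
ee_pos: [554.4, -91.3, 131.2]
orientation: [0.6, -3.084, 0.0]
wrist_force: [-0.6, -0.4, -2.6]
width: 0.16
finger_force: 19.8
```

```bash
python3 go.py 554.2 -91.2 122.4
```

```text
t 8.5 p [554.39 -91.29 131.23] F [-0.6 -0.4 -2.6] M [ 0.073 -0.013 -0.033] ff 19.8 w 0.16
xaxis deg -157.98 tilt [-0. -0.] tool delta [0.15 0.16 8.83] [-0.163  0.1   -0.003  1.468 -0.    -0.548]
```

send_rows(deltas=[[[0,0,0],[0,0,0.6],5],[[0,0,0],[0,0,1.2],5],[[0,0,0],[0,0,1.8],5],[[0,0,0],[0,0,2.4],5],[[0,0,0],[0,0,3],5],[[0,0,0],[0,0,3.6],5],[[0,0,0],[0,0,4.2],5],[[0,0,0],[0,0,4.8],5],[[0,0,0],[0,0,5.4],5],[[0,0,0],[0,0,6],5]])

```text
t: 9.5
ee_pos: [554.4, -91.3, 125.2]
orientation: [0.6, -3.084, 0.0]
wrist_force: [-0.5, 0.0, -1.9]
width: 0.16
finger_force: 19.8
```

```bash
python3 go.py 554.2 -91.2 122.4
```

```text
t 9.5 p [554.4  -91.3  125.23] F [-0.5  0.  -1.9] M [-0.054 -0.012 -0.016] ff 19.8 w 0.16
xaxis deg -157.98 tilt [-0. -0.] tool delta [0.15 0.16 2.83] [-0.163  0.101 -0.014  1.456 -0.    -0.547]
```

send_rows(deltas=[[[0,0,0],[0,0,0.3],5],[[0,0,0],[0,0,0.6],5],[[0,0,0],[0,0,0.9],5],[[0,0,0],[0,0,1.2],5],[[0,0,0],[0,0,1.5],5],[[0,0,0],[0,0,1.8],5],[[0,0,0],[0,0,2.1],5],[[0,0,0],[0,0,2.4],5],[[0,0,0],[0,0,2.7],5],[[0,0,0],[0,0,3],5]])

```text
t: 10.5
ee_pos: [554.4, -91.3, 122.4]
orientation: [-0.6, 3.084, -0.0]
wrist_force: [-1.0, 0.3, 0.7]
width: 0.162
finger_force: 20.1
```

```bash
python3 go.py 554.2 -91.2 122.4
```

```text
t 10.5 p [554.42 -91.31 122.4 ] F [-1.   0.3  0.7] M [0.034 0.1   0.007] ff 20.1 w 0.162
xaxis deg -157.98 tilt [ 0.0001 -0.0001] tool delta [0.17 0.18 0.  ] [-0.163  0.101 -0.019  1.451 -0.    -0.548]
```

send_rows(deltas=[[[0,0,0],[0,0,0.1],5],[[0,0,0],[0,0,0.2],5],[[0,0,0],[0,0,0.3],5],[[0,0,0],[0,0,0.4],5],[[0,0,0],[0,0,0.5],5],[[0,0,0],[0,0,0.5],5],[[0,0,0],[0,0,0.5],5],[[0,0,0],[0,0,0.5],5],[[0,0,0],[0,0,0.5],5],[[0,0,0],[0,0,0.5],5]])

```text
t: 11.5
ee_pos: [554.4, -91.3, 122.4]
orientation: [-0.6, 3.083, -0.0]
wrist_force: [-1.9, 0.0, 7.4]
width: 0.162
finger_force: 20.8
```

```bash
python3 go.py 554.2 -91.2 122.4
```

```text
t 11.5 p [554.39 -91.29 122.38] F [-1.9  0.   7.4] M [ 0.135  0.558 -0.019] ff 20.8 w 0.162
xaxis deg -157.98 tilt [ 0.0005 -0.0001] tool delta [ 0.15  0.15 -0.02] [-0.163  0.101 -0.019  1.45   0.    -0.548]
```

send_rows(deltas=[[[0,0,1],[0,0,-0.2],5],[[0,0,3],[0,0,-0.2],5],[[0,0,5.5],[0,0,-0.2],5],[[0,0,8],[0,0,-0.2],5],[[0,0,10.5],[0,0,-0.2],5],[[0,0,13],[0,0,-0.2],5],[[0,0,15.5],[0,0,-0.2],5],[[0,0,18],[0,0,-0.2],5],[[0,0,19.5],[0,0,-0.2],5],[[0,0,20],[0,0,-0.2],5]])

```text
t: 12.5
ee_pos: [554.8, -91.6, 122.4]
orientation: [-0.054, 3.14, -0.001]
wrist_force: [0.6, -2.9, 5.7]
width: 0.161
finger_force: 20.8
```

```bash
python3 go.py 554.2 -91.2 122.4
```

```text
t 12.5 p [554.81 -91.64 122.38] F [ 0.6 -2.9  5.7] M [-0.56  -0.034  0.145] ff 20.8 w 0.161
xaxis deg -178.04 tilt [ 0.0011 -0.0008] tool delta [ 0.6   0.46 -0.02] [-1.63e-01  1.01e-01 -1.90e-02  1.45e+00 -1.00e-03 -1.98e-01]
```

send_rows(deltas=[[[0,0,1.5],[0,0,0],5],[[0,0,4],[0,0,0],5],[[0,0,6.5],[0,0,0],5],[[0,0,9],[0,0,0],5],[[0,0,11.5],[0,0,0],5],[[0,0,14],[0,0,0],5],[[0,0,16.5],[0,0,0],5],[[0,0,18.5],[0,0,0],5],[[0,0,19.7],[0,0,0],5],[[0,0,20.1],[0,0,0],5]])

```text
t: 13.5
ee_pos: [554.7, -91.6, 122.4]
orientation: [0.495, 3.101, -0.001]
wrist_force: [-0.1, -2.5, 5.5]
width: 0.158
finger_force: 20.9
```

```bash
python3 - <<'E'
from plant import robot
from h import *
g=robot.grab_frame("side"); np.savez("side5.npz",**g); h=robot.grab_frame("top"); np.savez("top5.npz",**h)
ims=[]
for f in(g,h):
    u,v=proj(f,[554,-91,115])[0].astype(int); k=6; o=33
    a=cv2.resize(f["img"][v-o:v+o,u-o:u+o],None,fx=k,fy=k,interpolation=cv2.INTER_CUBIC); b=a.copy()
    def poly(X,c):
        p=((proj(f,X)-[u-o,v-o]+.5)*k).astype(int); cv2.polylines(b,[p.reshape(-1,1,2)],True,c,1)
    th=np.radians(-18.1); R=np.array([[np.cos(th),-np.sin(th)],[np.sin(th),np.cos(th)]])
    for z in(117,147):
        P=np.array([[27,7],[-27,7],[-27,-7],[27,-7]])@R.T+[554.4,-91.3]; poly(np.c_[P,np.full(4,z)],(0,255,0))
    for s in(1,-1):
        P=np.array([[s*45,0],[s*50,0]])@R.T+[554.3,-91.2]; poly(np.c_[P,np.full(2,110)],(0,0,255))
    ims+=[np.hstack([a,b])] if f is g else []
cv2.imwrite("pics/c5.png",ims[0])
E
python3 go.py 554.2 -91.2 122.4
```

```text
t 13.6 p [554.7  -91.61 122.35] F [ 0.4 -3.2  6.1] M [-0.594 -0.013  0.142] ff 20.8 w 0.158
xaxis deg 161.89 tilt [ 0.0009 -0.0007] tool delta [ 0.6   0.23 -0.05] [-0.163  0.101 -0.019  1.45  -0.     0.153]
```

View pics/c5.png

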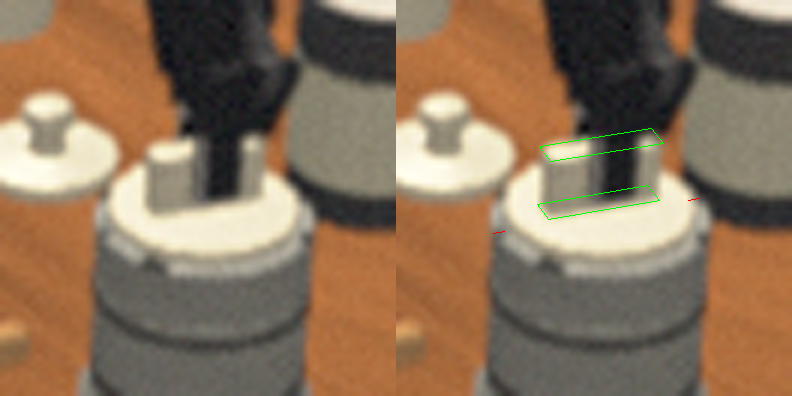

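The bar stands across the grinder near the half mark, at left-panel px (150-263, 140-212). Its image slope looks slightly different from the prediction, so I measure its angle numerically.

```bash
python3 - <<'E'
from h import *
f=load("side5.npz"); G=cv2.cvtColor(f["img"],cv2.COLOR_BGR2GRAY).astype(float)
c0=np.array([554.6,-91.5])
def edge(th,z,side):
    t=np.radians(th); e=np.array([np.cos(t),np.sin(t)]); n=np.array([-e[1],e[0]])
    s=np.linspace(-26,26,60)[:,None]; P=c0+s*e+7*side*n
    return proj(f,np.c_[P,np.full(60,z)])
# front side is the one nearer the camera (lower in the picture)
for th in(-14,-16,-18.1,-20,-22):
    for z in(117,147):
        a=[edge(th,z,s) for s in(1,-1)]; p=max(a,key=lambda q:q[:,1].mean()); k=np.polyfit(p[:,0],p[:,1],1); print(th,z,k[0].round(4),p[[0,-1]].round(1).tolist())
u,v=proj(f,[554,-91,115])[0].astype(int); o=33
print(u-o,v-o)
sub=G[v-o:v+o,u-o:u+o]
np.set_printoptions(linewidth=250)
print("cols 22..46 rows 20..40"); print(sub[20:40,22:47].astype(int))
E
```

```text
-14 117 -0.2134 [[272.8, 213.4], [290.1, 209.7]]
-14 147 -0.2041 [[273.2, 203.7], [290.7, 200.1]]
-16 117 -0.1912 [[272.6, 213.2], [290.1, 209.9]]
-16 147 -0.1828 [[273.0, 203.5], [290.8, 200.3]]
-18.1 117 -0.1687 [[272.3, 213.1], [290.2, 210.1]]
-18.1 147 -0.1612 [[272.8, 203.4], [290.9, 200.5]]
-20 117 -0.1489 [[272.1, 212.9], [290.2, 210.2]]
-20 147 -0.1422 [[272.6, 203.2], [290.9, 200.6]]
-22 117 -0.1285 [[272.0, 212.8], [290.3, 210.4]]
-22 147 -0.1227 [[272.4, 203.1], [290.9, 200.8]]
247 177
cols 22..46 rows 20..40
[[133 126 122 127 133 129 131 116  68  36  32  36  31  25  35  26  30  28  28  27  28  27  25  41  87]
 [130 125 129 129 122 130 126 107  49  13  34  32  30  30  32  30  28  27  29  41  41  40  31  61  97]
 [127 130 125 126 125 131 128 113  74  77  61  57  46  32  29  22  24  32  60  93 106  83  72  90 104]
 [125 126 128 146 163 172 168 164 157 168 118  85  63  30  21  32  24  47 106 166 164 134 115 108 112]
 [125 124 150 196 219 224 223 223 227 220 148 100  78  40  36  32  34  52 124 189 183 152 128 124 117]
 [117 123 159 219 240 241 239 234 229 208 139  98  70  34  
[... 786 characters left out ...]
 141 140 143 139 130 122 105  99  93 103 119 130 154 175 184 202 219 233 235 238]
 [239 233 182 143 140 144 144 151 152 154 155 159 162 176 195 200 207 216 221 226 235 234 233 232 234]
 [242 237 222 176 166 175 180 189 208 210 216 215 222 229 234 238 236 237 236 236 236 236 233 234 233]
 [241 242 236 226 221 220 226 230 235 237 236 236 236 238 238 239 237 236 235 233 233 236 235 233 235]
 [239 242 240 240 238 239 240 238 239 239 238 239 237 238 235 234 236 236 235 234 235 235 235 233 236]
 [229 239 240 242 241 240 239 237 238 237 238 237 237 236 236 236 234 236 235 234 236 235 235 233 231]
 [183 222 232 240 240 240 241 240 239 237 239 237 237 237 236 238 237 238 237 237 235 235 234 220 202]]
```

The side-camera slope puts the bar at about -19°±1.5, and the hand holds it at -18.1° with the target at -18.1°. The lid is home under about 8 N of press and 21 N a finger, so I hand it in.

```bash
python3 -c "
from plant import robot
print(robot.job_done())"
```

```text
the job is handed in; nothing more can be done
None
```

I handed the job in with the white lid fully home in the grinder and turned to the half-way mark. The gripper is still holding it short of the lock; the side camera put the bar within about 1.5° of the mark, and pinch was about 21 N a finger (limit 30 N).

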